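# Top up the sample feeder of a spectrometer

## Task

Top up the spectrometer's sample feeder: pull the sprung pusher back until its catch holds it, then take the carrier with the four slim tubes from the sloping stand and set it down upright in the lane, between the carrier already there and the pusher, without dropping it. Let go of it, then press the catch so that the pusher closes by itself and pushes both carriers up to the front stop. Leave the carrier with the two wide bottles and the loose jars and the beaker where they are.

Things in the scene. Friction and masses are not known exactly. Their poses are not given: they have to be found in the camera images.
- feeder: Sample feeder (fixed, aluminium, base 360 x 170 x 12 mm). Origin: centre of its underside. x runs along it, away from the robot: catch at the -x end, then the sprung pusher, then the open-topped lane up to the front stop at the +x end. Lane 138 mm wide, its side walls 40 mm high and 7 mm thick, from the stop to 178 mm before it. Stop 60 mm high.
- lane_front (a point): On the lane floor (12 mm above the bench), in the middle of the inner face of the front stop that closes the lane's far end. Axes as the feeder's: -x runs along the lane from the stop towards the pusher, y across the lane, z up.
- pusher_grip (a point): Point in the middle of the pusher's grip tab, 17 mm below its top. The tab is an upright grey plate: 12 mm along the lane, 40 mm across, top 102 mm above the lane floor. 45 mm ahead of it (+x, towards the stop) is the pushing face: 130 mm wide, 53 mm high, its plate 10 mm thick. The pusher slides only along the lane; axes as the feeder's.
- pusher (a joint): Pusher travel, m. 0: its face 30 mm from the front stop (closed on one carrier); grows as it is pulled along -x of the feeder; end stop 0.088. A spring drives it to the stop, 4 N at 0 to 7 N at 0.08, with a 40 N s/m damper. Pulled to 0.084 or more, the catch drops in by itself and holds it at about 0.08 when let go. Closed on two carriers it reads 0.030.
- catch_pad (a point): Middle of the top of the catch's press pad, a small level plate (30 mm along the lane, 44 mm across) at the robot's end of the feeder, 292 mm from the front stop and 56 mm above the bench. The catch is a sprung rocker: pressing this pad down 6 to 10 mm, with 3 to 8 N, lifts its tooth and frees the pusher. Axes as the feeder's.
- catch (a joint): Angle of the catch rocker, rad: 0 at rest, grows as its pad is pressed down, end stop 0.30 (about 10 mm down); sprung back to 0. It frees the pusher at about 0.13 to 0.2. The pad lies 34 mm from the pivot.
- carrier_in_center (a point): Centre of the carrier already in the lane, against the front stop (loose, white plastic, same shape and size as carrier_new). The point is half-way up, 48 mm above its underside.
- carrier_new_center (a point): Centre (48 mm above the underside) of the carrier to load: white plastic, four slim blue-capped tubes, about 0.2 kg, 30 mm thick (its x), 130 mm long (y), 96 mm high (z, foot to top). Body 50 mm high, caps up to 69 mm. In the middle a flat handle rises to 96 mm, 12 mm thick in x, 40 mm long in y; grip it 62 to 96 mm above the underside.
- stand: Sloping stand with two bays side by side (fixed, 160 x 304 mm, origin: centre of its underside). In it the carriers lean 35 degrees from vertical, tops towards -x (the robot's side), on a back plate 45 mm high along the slope, on the -x side, and a ledge; cheeks 28 mm high stand at their ends. A carrier lifts out along its own z. Which bay holds which varies.
- carrier_wide_center (a point): The other carrier on the stand, not to be moved: same height, length and handle, but 44 mm thick, with two wide bottles (39 mm caps). The point is in line with its handle, 48 mm above its underside.
- bottle_a: Bystander: blue-capped glass jar beside the lane, 56 mm wide, 100 mm high; origin under it.
- bottle_b: Bystander: blue-capped glass jar beside the feeder's near end, 68 mm wide, 130 mm high; origin under it.
- bottle_c: Bystander: small amber jar beyond the stand and the feeder, 90 mm high; origin under it.
- beaker: Bystander: glass beaker, 85 mm high, beyond the feeder; origin under it.
Mind the look-alikes: they are no part of the job. Leave any pink look-alike of the part that bears carrier_new_center alone.

How it is judged:
On the way, in this order (a step that is already met when the one before it is completed fails the run):
1. the pusher is back and held by its catch, let go by the robot (value of joint pusher above 0.076 m and contact force between each of the arm, the fingers and pusher below 0.1 N), for 0.3 s.
2. the four-tube carrier stands upright on the lane floor between the other carrier and the held pusher, let go (value of joint pusher above 0.076 m and x of carrier_new_center in the frame of lane_front between -0.1 and -0.04 m and z of carrier_new_center in the frame of lane_front between 0.044 and 0.053 m and angle between carrier_new_center's own z axis and vertical below 0.12 rad and contact force between the fingers and carrier_new below 0.1 N and y of carrier_new_center in the frame of lane_front between -0.01 and 0.01 m), for 0.3 s.
At the end, for the whole second after the job is handed in: The pusher is closed on two carriers (0.030 m within 4 mm); the four-tube carrier is on the lane floor, its centre 45 mm (within 4 mm) from the stop and within 10 mm of mid-lane, the first within 4 mm of the stop, both upright and the new one square within 5 degrees; catch at rest, all still (value of joint pusher between 0.026 and 0.034 m and x of carrier_new_center in the frame of lane_front between -0.049 and -0.041 m and z of carrier_new_center in the frame of lane_front between 0.044 and 0.053 m and x of carrier_in_center in the frame of lane_front above -0.019 m and z of carrier_in_center in the frame of lane_front below 0.053 m and angle between each of carrier_new_center, carrier_in_center's own z axis and vertical below 0.09 rad and angle between the x axis of carrier_new_center and the x axis of lane_front, either way round below 0.09 rad and value of joint catch below 0.05 rad and linear speed of carrier_new below 0.02 m/s and y of carrier_new_center in the frame of lane_front between -0.01 and 0.01 m); the robot touches nothing.
It fails at once if the carrier with two wide bottles is moved more than 25 mm (distance of carrier_wide_center from where it was at the start of the episode above 0.025 m).
It fails at once if the new carrier is dropped (falls free faster than 0.8 m/s, about 33 mm) (linear speed of carrier_new above 0.8 m/s and contact force between the fingers and carrier_new below 0.05 N).
It fails at once if the carrier in the lane is knocked over or lifted out (angle between carrier_in_center's own z axis and vertical above 0.5 rad or z of carrier_in_center in the frame of lane_front above 0.08 m).
It fails at once if a jar or the beaker is moved more than 40 mm (distance of any of bottle_a, bottle_b, bottle_c, beaker from where it was at the start of the episode above 0.04 m).
It also fails if it takes over 72 s, if anything falls off the work surface, if the arm or the gripper's body presses on something with over 40 N, if the wrist force passes 120 N, or if a joint passes its speed limit or range.

## Robot

A 6-joint arm with a two-finger parallel gripper is mounted at the origin on the work surface. World frame = base frame: x ahead of the robot, y to its left, z up, the work surface at z = 0. Lengths are in m, angles in rad, forces in N, time in s.
With the tool pointing down it reaches from about 0.325 to 0.85 m from the base axis. Payload 4.4 kg.
Tool frame: the origin (TCP) lies at the very end of the fingers, on their centre line; the grasp point (between the pads) lies 19 mm behind it; z points along the fingers, y is the line along which they close (so a half turn about z gives the same grasp; the last joint's range is limited). The gripper opens to 94 mm and grips with 3 to 60 N. Pads are 16 mm wide; open, the fingers measure 119 mm over their backs; the gripper's body (75 mm by 177 mm) begins 78 mm behind the grasp point.
Start: joints at [-1.456, 0.207, 1.542, -0, 1.393, -0.15], TCP at [0.151, -0.555, 0.205] pointing down, gripper open.
Joint ranges: [-2.73, 2.73], [-0.86, 2.22], [0.23, 2.46], [-1.11, 4.25], [0.08, 2.63], [-2.82, 2.82]. Speed limits (rad/s): [2.79, 2.79, 3.14, 3.14, 3.14, 3.14].

## Interface

Orientations are given as [roll, pitch, yaw] about the fixed x, y, z axes, in that order (R = Rz(yaw) Ry(pitch) Rx(roll)).
In Python, from workcell import bot gives the robot as it stands.
- The arm moves only by the shell command python3 -m jog 'ROWS' [FORCE]. ROWS is JSON, a list of rows, each a list of 3 entries, a list of its own where there are three numbers: the shift along the tool's x, y, z normalised to -1 to 1, where 1 is 0.02 m, then the turn, a rotation vector about the tool's x, y, z normalised to -1 to 1, where 1 is 5 degrees, then the opening, from 0 (shut) to 1 (fully open). A call has 1 to 8 rows; each row shifts and turns the commanded pose from where the row before left it, along the tool's axes as they then stand; what a row does not reach is not made up. A row lasts 1/8 s, in which the tool goes at most 62.5 mm and 10.7 degrees, less where a joint would pass 70% of its speed; a pose out of reach is approached as far as the arm can. A call with a number of a shift or a turn outside -1 to 1 is refused whole. A call with a gripper value outside its range is refused whole. The fingers move at their own pace and stop on an object; FORCE is the grip in N (left out, the last holds). Time passes only in rows, so rows that do not move let the fingers close. It gives the time, the measured TCP pose, the force, the opening and the grip force at its end, in the units of the state.
- bot.get_state(): the state, without advancing time (a new reading comes with each control period).
- bot.camera(name): name is "side" or "top" or "wrist"; returns the picture (420x560x3 uint8, red, green, blue); there is no depth.
- bot.get_calibration(name): a dict with "mtx" (3x3 intrinsics, pixels), "dist_coeffs" ([k1, k2, p1, p2, k3] as OpenCV has them; the pictures are not rectified), "origin" and "rotation" of the camera in the world. Camera axes: x right, y up, looking along -z (the intrinsics and any distortion apply to the point x, -y, -z); pixel columns grow to the right and rows downward; lengths in m; the calibration is good to about 2 mm. A picture is of the moment at which its call begins: read the wrist's pose just before it. get_calibration takes no time and is no camera call; for the wrist camera it gives the pose at the moment of the call.
- bot.sign_off(): hands the job in; it is judged then, once.
Trained networks look in the newest picture that a camera, given by its name, has taken for a name from the list of things; names that differ only in an ending like _2 or _b are one class to them, and where a whole thing is asked for, a point or a joint stands for the part that bears it (a point fixed in the world has none). Each returns a list of dicts, best first, with "conf" (0 to 1); they miss things now and then, are a little off and sometimes report something else, mostly with a low value. They report only what shows in the picture. A call takes as long as a camera call. They do not tell look-alikes from the thing itself.
- bot.search_frame(label, camera): "extent" ([left, top, right, bottom] in pixels, round what is visible of it).
The state is a dict: "time": time; "qpos": joint angles; "dq": joint speeds; "tau": joint torques, N m; "tcp_pos": TCP position; "tool_rot": TCP orientation; "force": force on the tool from outside, world axes, zero at the start; "torque": the same for the moment, N m; "opening": opening from 0.0 (shut) to 1.0 (fully open); "grasp_force": force on a finger pad.
Only numpy, scipy, OpenCV 4.12 (cv2) and the standard library are available. Lean on these libraries where they do the work, as an engineer would, in place of code of your own. Each camera call takes 0.05 s, during which the arm holds its last target. There are 200 camera calls.

## Working session

There is one attempt and no reset: what is moved stays moved. The work goes in short steps, Python scripts to look and compute and a shell command to move; the robot and the scene stay as the last step left them, time stands still between calls to the robot, and variables do not carry over. Pictures are saved under pics/ and viewed, at most 10 in all, crops included, and the job is handed in when it is done.

```bash
mkdir -p pics; ls
cat > h.py <<'E'
import numpy as np, cv2
from workcell import bot
def cal(n):
    c=bot.get_calibration(n); return {k:np.array(v,float) for k,v in c.items()}
def rays(c,px):
    p=cv2.undistortPoints(np.array(px,float).reshape(-1,1,2),c['mtx'],c['dist_coeffs']).reshape(-1,2)
    d=np.c_[p[:,0],-p[:,1],-np.ones(len(p))]@c['rotation'].T
    return d/np.linalg.norm(d,axis=1)[:,None]
def onz(c,px,z):
    d=rays(c,px); o=c['origin']; return o+d*((z-o[2])/d[:,2])[:,None]
def proj(c,P):
    q=(np.array(P,float).reshape(-1,3)-c['origin'])@c['rotation']; q=q*[1,-1,-1]
    return cv2.projectPoints(q.reshape(-1,1,3),np.zeros(3),np.zeros(3),c['mtx'],c['dist_coeffs'])[0].reshape(-1,2)
def tri(obs):
    A=np.zeros((3,3));b=np.zeros(3)
    for c,px in obs:
        d=rays(c,[px])[0];M=np.eye(3)-np.outer(d,d);A+=M;b+=M@c['origin']
    X=np.linalg.solve(A,b); return X,[np.round(proj(c,X)[0]-px,1) for c,px in obs]
def shot(n,f):
    c=cal(n); im=np.array(bot.camera(n)); cv2.imwrite('pics/'+f+'.png',im[:,:,::-1]); return c,im
E
python3 - <<'E'
from h import *
np.set_printoptions(precision=3,suppress=True)
ims=[]
for n in('side','top'):
    c,im=shot(n,n+'0'); print(n,c['origin'],c['rotation'][:,2],c['mtx'][0,0])
    for l in('feeder','pusher_grip','catch_pad','carrier_in_center','carrier_new_center','carrier_wide_center','stand','bottle_a','bottle_b','bottle_c','beaker'):
        print(l,[(np.round(d['extent']).tolist(),round(d['conf'],2)) for d in bot.search_frame(l,n)[:3]])
E
```

```text
picsTraceback (most recent call last):
  File "<stdin>", line 5, in <module>
IndexError: too many indices for array: array is 1-dimensional, but 2 were indexed
```

Run:
```python
from h import *
for n in('side','top','wrist'): print(n,bot.get_calibration(n))
print(bot.get_state())
```

```text
side {'mtx': array([[436.42334829,   0.        , 278.92975291],
       [  0.        , 436.42334829, 204.9768906 ],
       [  0.        ,   0.        ,   1.        ]]), 'dist_coeffs': array([-0.0543306,  0.       ,  0.       ,  0.       ,  0.       ]), 'origin': array([0.33132667, 0.63284183, 0.77399264]), 'rotation': array([ 0.76232703, -0.01070872, -2.81297353])}
top {'mtx': array([[435.86641406,   0.        , 280.89124965],
       [  0.        , 435.86641406, 205.82262672],
       [  0.        ,   0.        ,   1.        ]]), 'dist_coeffs': array([0.02416677, 0.        , 0.        , 0.        , 0.        ]), 'origin': array([0.37718986, 0.00344665, 1.0506099 ]), 'rotation': array([ 0.19980178, -0.00279911, -1.59211473])}
wrist {'mtx': array([[344.28300609,   0.        , 276.22344781],
       [  0.        , 344.28300609, 210.20706801],
       [  0.        ,   0.        ,   1.        ]]), 'dist_coeffs': array([-0.08368817,  0.        ,  0.        ,  0.        ,  0.        ]), 'origin': array([ 0.23353914, -0.53233524,  0.38325949]), 'rotation': array([-0.29242602,  0.00256003, -1.30461821])}
{'time': 0.05, 'qpos': array([-1.45549726e+00,  2.07378174e-01,  1.54291401e+00, -2.29880930e-05,
        1.39354203e+00, -1.50530043e-01]), 'dq': array([ 1.12212180e-03, -1.02681424e-03, -1.11589109e-03,  6.49646238e-05,
        6.46775087e-04,  2.03732450e-04]), 'tau': array([ 4.73110194e-04, -3.72162867e+01, -2.82559866e+01,  7.01227295e-02,
        3.11798416e-02, -5.75380818e-05]), 'tcp_pos': array([ 0.1509291 , -0.5540042 ,  0.20433354]), 'tool_rot': array([-3.13937305e+00, -3.13785473e-04,  2.65832839e-01]), 'force': array([-0.21376878, -0.20061798, -0.04795833]), 'torque': array([ 0.03803237,  0.00428117, -0.04663352]), 'grasp_force': 0.0, 'opening': 1.003259549185764}
```

View pics/side0.png

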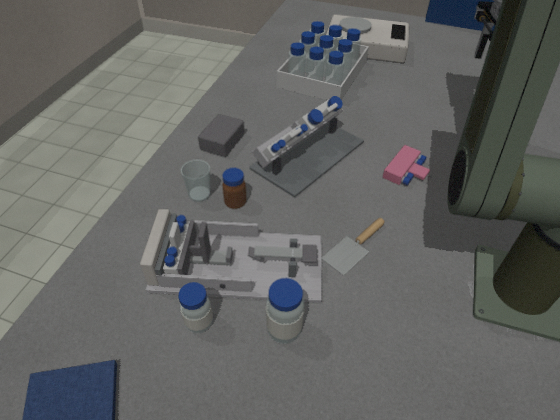

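The side view shows the feeder with its stop at (155,238), pusher tab near (205,243) and catch pad at (310,253). The stand with both carriers is around (300,140), and a pink look-alike lies at (405,165). The jars are at (195,305), (285,310) and (234,188), and the beaker is at (197,180).

```bash
sed -i "s/    c=bot.get_calibration(n); return .*/    c={k:np.array(v,float) for k,v in bot.get_calibration(n).items()}; c['rotation']=Rotation.from_euler('xyz',c['rotation']).as_matrix(); return c/; 1a from scipy.spatial.transform import Rotation" h.py
python3 - <<'E'
from h import *
np.set_printoptions(precision=3,suppress=True)
C={};D={}
for n in('side','top'):
    C[n],im=shot(n,n+'1'); print(n)
    for l in('feeder','pusher_grip','catch_pad','carrier_in_center','carrier_new_center','carrier_wide_center','stand','bottle_a','bottle_b','bottle_c','beaker'):
        r=bot.search_frame(l,n)[:3]
        print(l,[(np.round(d['extent']).tolist(),round(d['conf'],2)) for d in r])
E
python3 -c "
import cv2
a=cv2.imread('pics/top1.png');cv2.imwrite('pics/top1b.png',cv2.resize(a,(800,600),interpolation=cv2.INTER_CUBIC))"
```

```text
side
feeder [([140.0, 210.0, 321.0, 303.0], 0.66)]
pusher_grip [([174.0, 221.0, 231.0, 274.0], 0.89)]
catch_pad [([249.0, 246.0, 319.0, 261.0], 0.9)]
carrier_in_center [([162.0, 215.0, 192.0, 273.0], 0.63), ([249.0, 110.0, 361.0, 200.0], 0.19)]
carrier_new_center [([262.0, 122.0, 309.0, 160.0], 0.83), ([180.0, 283.0, 211.0, 334.0], 0.45)]
carrier_wide_center [([300.0, 96.0, 341.0, 132.0], 0.64)]
stand [([251.0, 110.0, 359.0, 200.0], 0.68)]
bottle_a [([268.0, 278.0, 304.0, 342.0], 0.87), ([221.0, 169.0, 247.0, 208.0], 0.67)]
bottle_b [([268.0, 278.0, 304.0, 342.0], 0.87), ([221.0, 169.0, 247.0, 208.0], 0.67)]
bottle_c [([268.0, 278.0, 304.0, 342.0], 0.87), ([221.0, 169.0, 247.0, 208.0], 0.67)]
beaker [([180.0, 159.0, 213.0, 204.0], 0.88), ([220.0, 167.0, 245.0, 205.0], 0.71), ([178.0, 220.0, 230.0, 276.0], 0.4)]
top
feeder [([172.0, 122.0, 277.0, 287.0], 0.89)]
pusher_grip [([187.0, 152.0, 238.0, 202.0], 0.98), ([323.0, 164.0, 472.0, 276.0], 0.26)]
catch_pad [([222.0, 213.0, 253.0, 276.0], 0.63)]
carrier_in_center [([182.0, 141.0, 238.0, 165.0], 0.9)]
carrier_new_center [([387.0, 309.0, 448.0, 362.0], 0.8), ([344.0, 176.0, 404.0, 211.0], 0.73), ([186.0, 152.0, 242.0, 201.0], 0.17)]
carrier_wide_center [([406.0, 192.0, 471.0, 239.0], 0.87)]
stand [([321.0, 164.0, 476.0, 278.0], 0.69)]
bottle_a [([154.0, 246.0, 198.0, 278.0], 0.88), ([288.0, 152.0, 310.0, 184.0], 0.65), ([145.0, 179.0, 178.0, 211.0], 0.6)]
bottle_b [([154.0, 246.0, 198.0, 278.0], 0.88), ([288.0, 152.0, 310.0, 184.0], 0.65), ([145.0, 179.0, 178.0, 211.0], 0.6)]
bottle_c [([154.0, 246.0, 198.0, 278.0], 0.88), ([288.0, 152.0, 310.0, 184.0], 0.65), ([145.0, 179.0, 178.0, 211.0], 0.6)]
beaker [([279.0, 113.0, 312.0, 148.0], 0.83)]
```

View pics/top1b.png

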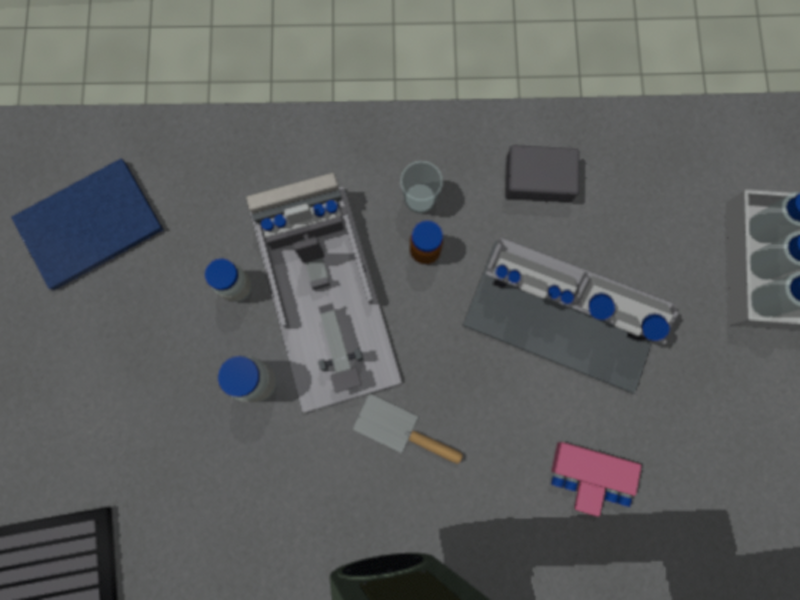

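The top view (800-px scale) shows the stop at about (291,187), the near base corners at (303,410) and (400,380), and the pusher tab near (310,247). The slim carrier is in the left bay with caps at (503..567,271..296), and the wide carrier's caps are at (601,306) and (655,327). I'll zoom in for exact keypoints.

Run:
```python
import cv2,numpy as np
t=cv2.imread('pics/top1.png');s=cv2.imread('pics/side1.png')
M=np.zeros((600,800,3),np.uint8)
def put(im,x,y,w,h,f,X,Y):
    c=cv2.resize(im[y:y+h,x:x+w],None,fx=f,fy=f,interpolation=cv2.INTER_CUBIC);c=cv2.convertScaleAbs(c,alpha=1.5)
    M[Y:Y+c.shape[0],X:X+c.shape[1]]=c
put(t,170,115,115,180,3.3,0,0)      # 380x594
put(s,135,205,200,105,2.0,395,0)    # 400x210
put(t,320,160,160,125,2.0,395,215)  # 320x250
put(s,245,90,120,120,1.1,395,466)
put(s,255,92,90,75,1.75,560,466)
cv2.imwrite('pics/mos1.png',M)
```

```text
(no output)
```

View pics/mos1.png

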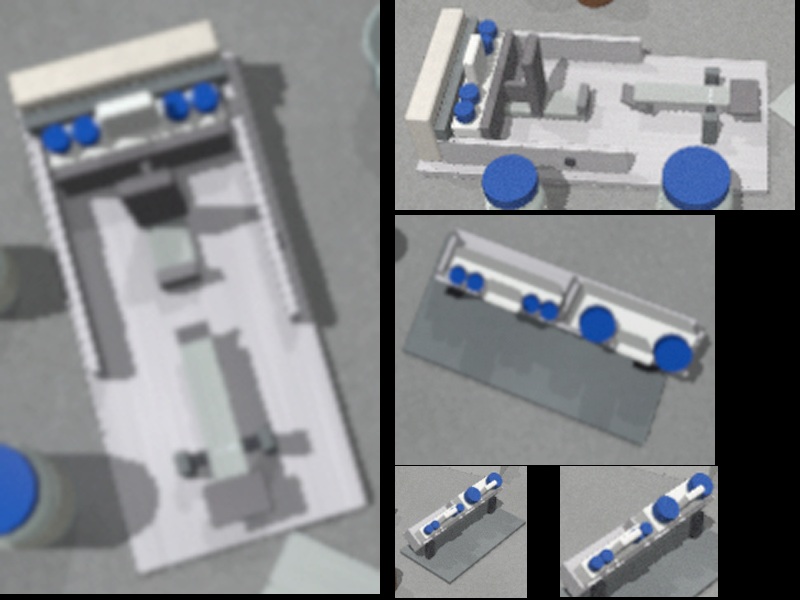

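The mosaic gives clear feeder corners, the pad, the tab (dark plate at (155,195) in the left crop) and the slim carrier's caps in both views. Next is the fit.

Run:
```python
from h import *
from scipy.optimize import least_squares
np.set_printoptions(precision=4,suppress=True)
T,S=cal('top'),cal('side')
t=lambda x,y:(x/3.3+170,y/3.3+115); s=lambda x,y:((x-395)/2+135,y/2+205)
# feeder-frame points (x,y,z); stop inner face at x=p[3]
def pts(p):
    st=p[3]; return [(T,(-.18,.085,.012),t(138,574)),(T,(-.18,-.085,.012),t(370,500)),(T,(st-.292,0,.056),t(237,497)),
     (S,(-.18,-.085,.012),s(768,62)),(S,(-.18,.085,.012),s(766,190)),(S,(st-.292,0,.056),s(745,97)),
     (T,(st-.178,-.076,.052),t(322,318)) if 0 else (T,(-.18,0,.012),t(254,537))]
def res(p):
    c,q=np.cos(p[2]),np.sin(p[2]); o=[]
    for C,(x,y,z),u in pts(p): o+=list(proj(C,[p[0]+c*x-q*y,p[1]+q*x+c*y,z])[0]-u)
    return np.array(o)
r=least_squares(res,[.5,.1,.28,.16],loss='soft_l1');p=r.x;print('feeder',p,np.degrees(p[2]));print(res(p).reshape(-1,2))
ex=np.array([np.cos(p[2]),np.sin(p[2]),0]);F=np.array([p[0],p[1],0])
print('lane_front',F+ex*p[3]+[0,0,.012],'pad',F+ex*(p[3]-.292))
print('tab closed',F+ex*(p[3]-.075))
print('tab ctr from pix top (z=.114):',onz(T,[t(148,180)],.114),onz(S,[s(531,38)],.114))
print('stop inner top',onz(T,[t(20,105),t(218,55)],.072))
u=lambda x,y:(x/2+122.5,y/2+52.5); v=lambda x,y:(255+(x-560)/1.75,92+(y-466)/1.75)
for a,b in[((458,274),(597,563)),((475,282),(606,556)),((549,310),(645,529)),((598,323),(666,508)),((673,353),(699,485))]:
    print('cap',*tri([(T,u(*a)),(S,v(*b))]))
for n,b in(('a',[145,179,178,211]),('b',[154,246,198,278]),('c',[288,152,310,184])):
    print(n,onz(T,[((b[0]+b[2])/2,(b[1]+b[3])/2)],.09)[0])
```

```text
feeder [0.5898 0.1281 0.2674 0.1385] 15.31904528987279
[[-0.3665 -0.4602]
 [-0.9396  1.0349]
 [ 0.0915  0.2488]
 [-0.7509 -1.2025]
 [ 0.5695 -0.1653]
 [-0.1942 -1.4328]
 [-0.4591  0.2188]]
lane_front [0.7234 0.1647 0.012 ] pad [0.4417 0.0875 0.    ]
tab closed [0.651  0.1449 0.    ]
tab ctr from pix top (z=.114): [[0.6522 0.1421 0.114 ]] [[0.6547 0.1346 0.114 ]]
stop inner top [[0.7218 0.2397 0.072 ]
 [0.7567 0.0989 0.072 ]]
cap [ 0.6031 -0.1628  0.0982] [array([0.1, 0.4]), array([-0.4, -0.1])]
cap [ 0.5947 -0.1811  0.0988] [array([-0. , -0.2]), array([0.1, 0. ])]
cap [ 0.5611 -0.2615  0.0983] [array([-0. , -0.1]), array([0.1, 0. ])]
cap [ 0.5436 -0.3118  0.1068] [array([-0. , -0.1]), array([0.1, 0. ])]
cap [ 0.5102 -0.3904  0.1063] [array([-0.1, -0.7]), array([0.5, 0.1])]
a [0.6021 0.2651 0.09  ]
b [0.4511 0.2285 0.09  ]
c [ 0.6591 -0.0467  0.09  ]
```

```bash
R='x'; 
python3 -m jog '[[[1,0,0],[0,0,-0.4],0.45],[[1,0,0],[0,0,-0.4],0.45],[[1,0,0],[0,0,-0.4],0.45],[[1,0,0],[0,0,-0.4],0.45],[[1,0,0],[0,0,-0.4],0.45],[[1,0,0],[0,0,-0.4],0.45],[[1,0,0],[0,0,-0.4],0.45],[[1,0,0],[0,0,-0.4],0.45]]' 20
python3 -m jog '[[[1,0,0],[0,0,-0.4],0.45],[[1,0,0],[0,0,-0.4],0.45],[[1,0,0],[0,0,-0.4],0.45],[[1,0,0],[0,0,-0.4],0.45],[[1,0,0],[0,0,-0.4],0.45],[[1,0,0],[0,0,-0.4],0.45],[[1,0,0],[0,0,-0.4],0.45],[[1,0,0],[0,0,-0.4],0.45]]'
python3 -m jog '[[[1,0,0],[0,0,-0.4],0.45],[[1,0,0],[0,0,-0.4],0.45],[[1,0,0],[0,0,-0.4],0.45],[[1,0,0],[0,0,-0.4],0.45],[[1,0,0],[0,0,-0.4],0.45],[[1,0,0],[0,0,-0.4],0.45],[[1,0,0],[0,0,-0.4],0.45],[[1,0,0],[0,0,-0.4],0.45]]'
python3 -m jog '[[[1,0,0],[0,0,-0.4],0.45],[[1,0,0],[0,0,-0.4],0.45],[[1,0,0],[0,0,-0.4],0.45],[[1,0,0],[0,0,-0.4],0.45],[[1,0,0],[0,0,-0.4],0.45],[[1,0,0],[0,0,-0.4],0.45],[[1,0,0],[0,0,-0.4],0.45],[[0,0,0],[0,0,0],0.45]]'
```

```text
time: 2.25
tcp_pos: [0.2998, -0.4938, 0.2055]
tool_rot: [3.142, -0.0, 0.547]
force: [0.8, 0.3, 0.2]
opening: 0.451
grasp_force: 0.0
time: 3.25
tcp_pos: [0.4249, -0.3948, 0.2055]
tool_rot: [3.142, -0.0, 0.827]
force: [-0.3, 0.2, 0.1]
opening: 0.451
grasp_force: 0.0
time: 4.25
tcp_pos: [0.5178, -0.2652, 0.2055]
tool_rot: [3.142, 0.0, 1.106]
force: [-0.8, 0.2, -0.5]
opening: 0.448
grasp_force: 0.0
time: 5.25
tcp_pos: [0.567, -0.1342, 0.2055]
tool_rot: [-3.142, 0.0, 1.351]
force: [-0.6, 0.7, 0.1]
opening: 0.449
grasp_force: 0.0
```

```bash
python3 -m jog '[[[0.95,0.1,0],[0,0,-0.4],0.45],[[0.95,0.15,0],[0,0,-0.4],0.45],[[0.95,0.2,0],[0,0,-0.4],0.45],[[0.95,0.2,0],[0,0,-0.4],0.45],[[0.95,0.25,0],[0,0,-0.4],0.45],[[0.95,0.3,0],[0,0,-0.4],0.45],[[0.95,0.3,0],[0,0,-0.4],0.45],[[0.95,0.35,0],[0,0,-0.4],0.45]]'
python3 -m jog '[[[0.95,0.35,0],[0,0,-0.4],0.45],[[0.9,0.4,0],[0,0,-0.4],0.45],[[0.9,0.4,0],[0,0,-0.4],0.45],[[0.9,0.45,0],[0,0,-0.4],0.45],[[0.9,0.5,0],[0,0,-0.4],0.45],[[0.9,0.5,0],[0,0,-0.4],0.45],[[0,0,0],[0,0,0],0.45],[[0,0,0],[0,0,0],0.45]]'
python3 - <<'E'
from h import *
np.set_printoptions(precision=4,suppress=True)
c,im=shot('wrist','w1'); np.save('c_w1.npy',np.r_[c['origin'],c['rotation'].ravel()])
for l in('pusher_grip','carrier_in_center','feeder','catch_pad'): print(l,bot.search_frame(l,'wrist')[:1])
p=np.array([.5898,.1281,0]);ex=np.array([np.cos(.2674),np.sin(.2674),0]);ey=np.array([-ex[1],ex[0],0])
for s in(0,.06): print('tab top, pred px',proj(c,[p+ex*(.1385-.075)+[0,0,.114]]))
b=cv2.resize(im[:,:,::-1],(800,600),interpolation=cv2.INTER_CUBIC);cv2.imwrite('pics/w1b.png',b)
E
```

```text
time: 6.25
tcp_pos: [0.6191, 0.0135, 0.2054]
tool_rot: [-3.142, 0.0, 1.629]
force: [-0.4, -1.0, 0.4]
opening: 0.448
grasp_force: 0.0
time: 7.25
tcp_pos: [0.6545, 0.1275, 0.2053]
tool_rot: [-3.141, 0.0, 1.837]
force: [-0.6, -0.9, -0.5]
opening: 0.452
grasp_force: 0.0
pusher_grip [{'extent': [225.9, 112.0, 327.0, 249.0], 'conf': 0.92}]
carrier_in_center [{'extent': [323.7, 109.9, 360.7, 248.3], 'conf': 0.95}]
feeder [{'extent': [44.1, 90.2, 409.1, 261.6], 'conf': 0.84}]
catch_pad [{'extent': [48.8, 152.8, 189.0, 204.7], 'conf': 0.98}]
tab top, pred px [[276.6877 192.5711]]
tab top, pred px [[276.6877 192.5711]]
```

View pics/w1b.png

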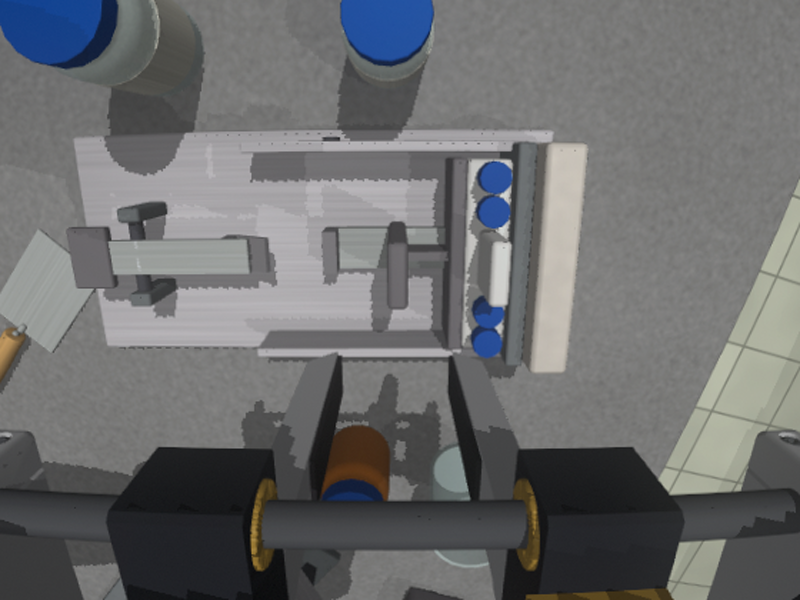

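The wrist view shows the whole feeder: tab top at (398,267) in 800-px scale, handle top of the first carrier at (500,272), pusher plate top at (456,253) and pad at (92,258). I'll refit with these.

```bash
cat > fit.py <<'E'
from h import *
from scipy.optimize import least_squares
np.set_printoptions(precision=4,suppress=True)
def ld(f): a=np.load(f); return dict(cal('wrist'),origin=a[:3],rotation=a[3:].reshape(3,3))
W=ld('c_w1.npy');T,S=cal('top'),cal('side')
w=lambda x,y:(x*.7,y*.7)
t=lambda x,y:(x/3.3+170,y/3.3+115); s=lambda x,y:((x-395)/2+135,y/2+205)
def obs(st): return [(W,(st-.075,0,.114),w(398,267)),(W,(st-.015,0,.108),w(500,272)),(W,(st-.035,0,.065),w(456,253)),
 (W,(st-.292,0,.056),w(92,258)),(W,(-.18,.085,.012),w(75,138)),(W,(-.18,-.085,.012),w(107,346)),
 (T,(-.18,.085,.012),t(138,574)),(T,(-.18,-.085,.012),t(370,500)),(T,(st-.292,0,.056),t(237,497)),
 (S,(-.18,-.085,.012),s(768,62)),(S,(-.18,.085,.012),s(766,190)),(S,(st-.292,0,.056),s(745,97))]
def res(p):
    c,q=np.cos(p[2]),np.sin(p[2]); o=[]
    for C,(x,y,z),u in obs(p[3]): o+=list((proj(C,[p[0]+c*x-q*y,p[1]+q*x+c*y,z])[0]-u)*(1 if C is W else .6))
    return np.array(o)
r=least_squares(res,[.59,.128,.267,.14],loss='soft_l1');p=r.x
E
python3 - <<'E'
from fit import *
print(p,np.degrees(p[2]));print(res(p).reshape(-1,2))
ex=np.array([np.cos(p[2]),np.sin(p[2]),0]);F=np.array([p[0],p[1],0])
for n,d,z in(('front',0,.012),('tab',.075,.097),('handle',.015,.108),('pad',.292,.056),('place',.07,.091)): print(n,F+ex*(p[3]-d)+[0,0,z])
print(tri([(W,w(398,267)),(T,t(148,180))]),tri([(W,w(398,267)),(S,s(531,38))]))
E
```

```text
[0.5908 0.1294 0.2783 0.1382] 15.945304192921789
[[-0.5904  3.6804]
 [ 0.622  -2.3171]
 [ 0.8931  0.8039]
 [-2.7085 -0.3179]
 [-2.352  -1.686 ]
 [ 0.7202  0.3619]
 [-0.0012 -0.4591]
 [-0.4906 -0.0134]
 [ 0.1563 -0.1845]
 [-1.0569 -0.9529]
 [ 0.211  -0.3635]
 [-0.4316 -1.0385]]
front [0.7238 0.1674 0.012 ]
tab [0.6516 0.1468 0.097 ]
handle [0.7093 0.1632 0.108 ]
pad [0.443  0.0871 0.056 ]
place [0.6564 0.1481 0.091 ]
(array([0.6543, 0.1454, 0.0998]), [array([1.9, 2.1]), array([-0.5,  0.9])]) (array([0.6473, 0.1521, 0.1342]), [array([-4.1,  1.8]), array([-1.7,  0.5])])
```

```bash
python3 -m jog '[[[0.5,0.05,0],[0,0,-0.07],0.45],[[0.5,0.05,0.4],[0,0,-0.07],0.45],[[0,0,1],[0,0,0],0.45],[[0,0,1],[0,0,0],0.45],[[0,0,1],[0,0,0],0.45],[[0,0,1],[0,0,0],0.45],[[0,0,1],[0,0,0],0.45],[[0,0,1],[0,0,0],0.45]]'
python3 -m jog '[[[0,0,0],[0,0,0],0.45],[[0,0,0],[0,0,0],0],[[0,0,0],[0,0,0],0],[[0,0,0],[0,0,0],0],[[0,0,0],[0,0,0],0],[[0,0,0],[0,0,0],0]]' 25
```

```text
time: 8.5
tcp_pos: [0.6512, 0.1474, 0.076]
tool_rot: [-3.141, -0.0, 1.849]
force: [0.3, 0.7, 0.6]
opening: 0.45
grasp_force: 0.0
time: 9.25
tcp_pos: [0.6505, 0.1472, 0.0784]
tool_rot: [-3.14, 0.0, 1.848]
force: [-5.0, -1.6, 6.8]
opening: 0.124
grasp_force: 25.0
```

```bash
python3 -m jog '[[[0,-0.6,0],[0,0,0],0],[[0,-0.8,0],[0,0,0],0],[[0,-0.8,0],[0,0,0],0],[[0,-0.8,0],[0,0,0],0],[[0,-0.8,0],[0,0,0],0],[[0,-0.5,0],[0,0,0],0],[[0,0,0],[0,0,0],0],[[0,0,0],[0,0,0],0]]'
```

```text
time: 10.25
tcp_pos: [0.5711, 0.1253, 0.0783]
tool_rot: [3.134, -0.001, 1.848]
force: [6.3, 4.1, -2.3]
opening: 0.122
grasp_force: 25.0
```

```bash
python3 -m jog '[[[0,-0.15,0],[0,0,0],0],[[0,-0.1,0],[0,0,0],0],[[0,0,0],[0,0,0],0],[[0,0,0],[0,0,0],0]]'
```

```text
time: 10.75
tcp_pos: [0.5665, 0.124, 0.0783]
tool_rot: [3.134, -0.001, 1.848]
force: [5.4, 4.4, -2.2]
opening: 0.127
grasp_force: 25.0
```

```bash
python3 -m jog '[[[0,0.15,0],[0,0,0],0],[[0,0.2,0],[0,0,0],0],[[0,0,0],[0,0,0],0],[[0,0,0],[0,0,0],0]]'
python3 -m jog '[[[0,0,0],[0,0,0],0.45],[[0,0,0],[0,0,0],0.45],[[0,0,0],[0,0,0],0.45],[[0,0,0],[0,0,0],0.45]]'
```

```text
time: 11.25
tcp_pos: [0.5734, 0.1259, 0.0783]
tool_rot: [3.134, -0.001, 1.848]
force: [7.3, 3.9, -2.4]
opening: 0.126
grasp_force: 25.0
time: 11.75
tcp_pos: [0.5702, 0.1244, 0.0773]
tool_rot: [-3.141, 0.0, 1.849]
force: [-0.2, -0.0, 0.7]
opening: 0.447
grasp_force: 0.0
```

```bash
python3 -m jog '[[[0,0,-1],[0,0,0],0.45],[[0,0,-1],[0,0,0],0.45],[[0,0,-1],[0,0,0],0.45],[[0,0,-1],[0,0,0],0.45],[[0,0,-1],[0,0,0],0.45],[[0,0,-1],[0,0,0],0.45],[[0,0,-1],[0,0,0],0.6],[[0,0,0],[0,0,0],0.6]]'
python3 - <<'E'
from fit import *
c,im=shot('wrist','w2'); np.save('c_w2.npy',np.r_[c['origin'],c['rotation'].ravel()])
d=bot.search_frame('pusher_grip','wrist'); print(d[:1])
ex=np.array([np.cos(p[2]),np.sin(p[2]),0]);F=np.array([p[0],p[1],0])
for q in(0,.03,.08): print(q,'tab top',proj(c,[F+ex*(p[3]-.075-q)+[0,0,.114]]),'face top',proj(c,[F+ex*(p[3]-.035-q)+[0,0,.065]]))
cv2.imwrite('pics/w2b.png',im[:,:,::-1])
E
```

```text
time: 12.75
tcp_pos: [0.5717, 0.1245, 0.2194]
tool_rot: [3.137, 0.001, 1.849]
force: [0.8, 0.3, -0.3]
opening: 0.592
grasp_force: 0.0
[{'extent': [227.8, 128.5, 325.2, 258.3], 'conf': 0.68}]
0 tab top [[370.1262 209.0118]] face top [[396.2584 195.0521]]
0.03 tab top [[335.8454 209.0581]] face top [[367.0242 195.0207]]
0.08 tab top [[278.0408 209.1402]] face top [[317.5262 195.012 ]]
```

View pics/w2b.png

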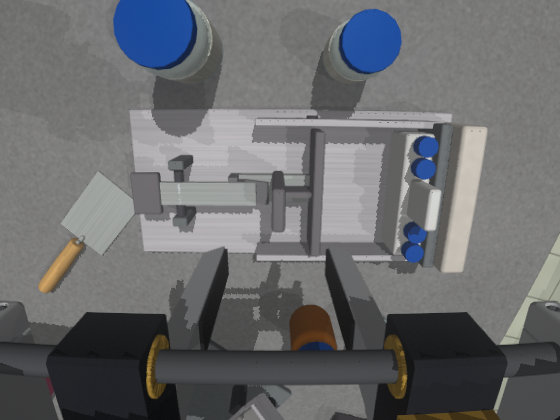

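The pusher is held back: tab at column 278, matching travel 0.08, and the lane is clear. I'll check the lane's lateral offset from the wall edges.

Run:
```python
from fit import *
W2=ld('c_w2.npy'); P=p
ex=np.array([np.cos(p[2]),np.sin(p[2]),0]);ey=np.array([-ex[1],ex[0],0]);F=np.array([p[0],p[1],0])
im2=cv2.imread('pics/w2.png'); M=[]
# rectified view of plane z=.052 : 0.5 mm/px , x from st-.19..st+.02, y +-.1
X=np.arange(-.2,.02,.0005);Y=np.arange(.095,-.095,-.0005)
G=F+ex*(p[3]+X[None,:,None])+ey*Y[:,None,None]+[0,0,.052]
uv=proj(W2,G.reshape(-1,3)).reshape(len(Y),len(X),2).astype(np.float32)
r=cv2.remap(im2,uv[...,0],uv[...,1],cv2.INTER_CUBIC)
r=cv2.resize(r,None,fx=1.8,fy=1.55)
for k in(-.19,-.18,-.17): pass
for yy in(.076,.069,-.069,-.076):
    v=int((.095-yy)/.0005*1.55); cv2.line(r,(0,v),(60,v),(0,0,255),1)
for xx in(-.178,-.11,0): cv2.line(r,(int((xx+.2)/.0005*1.8),0),(int((xx+.2)/.0005*1.8),40),(0,255,0),1)
cv2.imwrite('pics/rect.png',r);print(r.shape)
```

```text
(589, 792, 3)
```

View pics/rect.png

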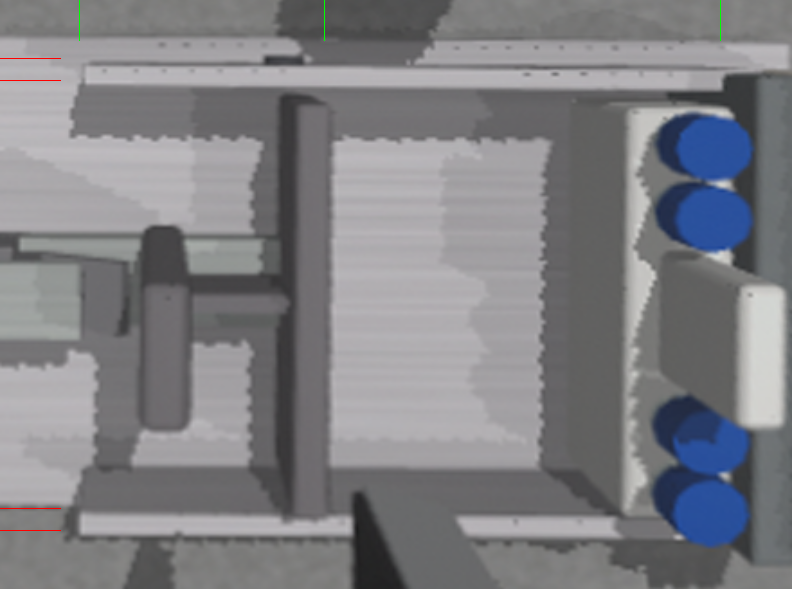

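The rectified view shows the lane walls about 2–3 mm towards −y of the fit, with the lane yaw near 0.267. I now place at about (0.6567, 0.1457) and move to the stand.

```bash
python3 -m jog '[[[-0.87,-0.43,0],[0,0,0.49],0.6],[[-0.9,-0.4,0],[0,0,0.49],0.6],[[-0.9,-0.35,0],[0,0,0.49],0.6],[[-0.92,-0.3,0],[0,0,0.49],0.6],[[-0.94,-0.26,0],[0,0,0.49],0.6],[[-0.95,-0.22,0],[0,0,0.49],0.6],[[-0.96,-0.18,0],[0,0,0.49],0.6],[[-0.97,-0.14,0],[0,0,0.49],0.6]]'
python3 -m jog '[[[-0.97,-0.1,0],[0,0,0.49],0.6],[[-0.98,-0.06,0],[0,0,0.49],0.6],[[-0.98,-0.02,0],[0,0,0.49],0.6],[[-0.98,0.03,0],[0,0,0.49],0.6],[[-0.97,0.07,0.1],[0,0,0.49],0.6],[[-0.97,0.12,0.2],[0,0,0.49],0.6],[[-0.96,0.16,0.2],[0,0,0.49],0.6],[[-0.96,0.2,0.2],[0,0,0.49],0.6]]'
python3 -m jog '[[[0,0,0],[-1,0,0],0.6],[[0,0,0],[-1,0,0],0.6],[[0,0,0],[-1,0,0],0.6],[[0,0,0],[-1,0,0],0.6],[[0,0,0],[-1,0,0],0.6],[[0,0,0],[-1,0,0],0.6],[[0,0,0],[-1,0,0],0.6],[[0,0,0],[0,0,0],0.6]]'
python3 - <<'E'
from h import *
c,im=shot('wrist','w3'); np.save('c_w3.npy',np.r_[c['origin'],c['rotation'].ravel()])
for l in('carrier_new_center','carrier_wide_center'): print(bot.search_frame(l,'wrist')[:2])
print(bot.get_state()['qpos'])
cv2.imwrite('pics/w3b.png',cv2.resize(im[:,:,::-1],(800,600),interpolation=cv2.INTER_CUBIC))
E
```

```text
time: 13.85
tcp_pos: [0.5438, -0.0305, 0.2175]
tool_rot: [3.142, 0.0, 1.504]
force: [-0.4, -0.3, 0.6]
opening: 0.604
grasp_force: 0.0
time: 14.85
tcp_pos: [0.5184, -0.1847, 0.203]
tool_rot: [-3.141, -0.0, 1.162]
force: [-0.0, 0.6, -0.2]
opening: 0.602
grasp_force: 0.0
time: 15.85
tcp_pos: [0.5166, -0.1829, 0.2014]
tool_rot: [2.535, -0.001, 1.163]
force: [0.1, 0.0, -0.4]
opening: 0.597
grasp_force: 0.0
[{'extent': [44.0, 377.5, 64.8, 420.0], 'conf': 0.71}, {'extent': [262.0, 127.0, 292.5, 272.5], 'conf': 0.64}]
[{'extent': [267.3, 265.5, 306.1, 396.6], 'conf': 0.8}]
[-0.54947921 -0.2266143   2.10679143  0.1334635   0.65897128 -0.22287807]
```

View pics/w3b.png

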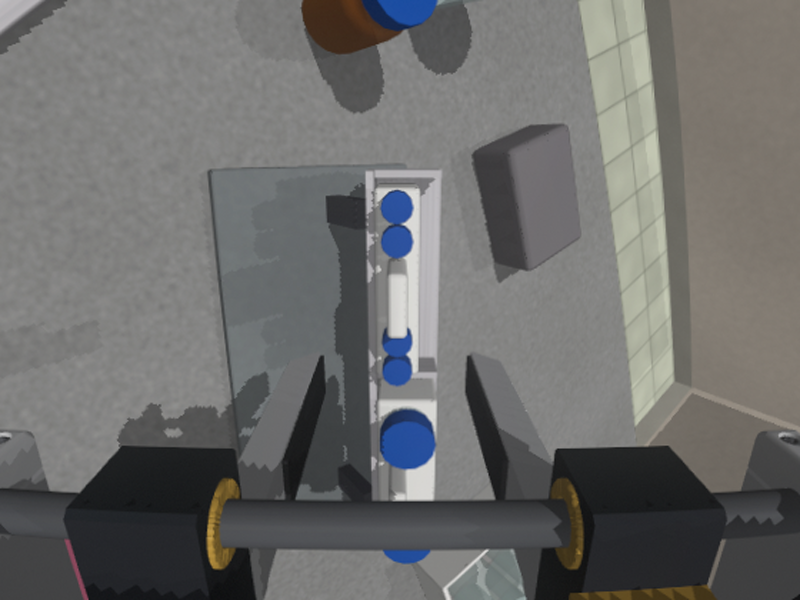

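The wrist view shows the slim carrier upright in the frame: caps at (397,206), (397,240), (397,341) and (397,371), and the handle top near (398,303). The fingers straddle it.

Run:
```python
from fit import *
W3=ld('c_w3.npy')
u=lambda x,y:(x/2+122.5,y/2+52.5); v=lambda x,y:(255+(x-560)/1.75,92+(y-466)/1.75)
s=bot.get_state(); R=Rotation.from_euler('xyz',s['tool_rot']).as_matrix(); t0=s['tcp_pos']
L=[]
for k,a,b in(((397,206),(458,274),(597,563)),((397,240),(475,282),(606,556)),((397,371),(549,310),(645,529))):
    X,e=tri([(W3,w(*k)),(T,u(*a)),(S,v(*b))]); L.append(X); print(X,'tool',R.T@(X-t0),e)
c=(L[0]+L[2])/2; d=L[0]-L[2]; print('mid',c,'tool',R.T@(c-t0),'len',np.linalg.norm(d),'ang stand',np.degrees(np.arctan2(-d[0],d[1])),'dir in tool',R.T@d/np.linalg.norm(d))
# wrist-only: tool-frame x,y at depth guess of cap plane & handle plane
ct=R.T@(c-t0)
for n,k,dz in(('cap0',(397,206),0),('cap3',(397,371),0),('handle edges',(388,300),-.027),('',(407,300),-.027),('h ends',(398,338),-.027),('',(398,275),-.027)):
    r=R.T@rays(W3,[w(*k)])[0]; o=R.T@(W3['origin']-t0); print(n,o+r*(ct[2]+dz-o[2])/r[2])
```

```text
[ 0.6035 -0.1623  0.0996] tool [ 0.0535 -0.0042  0.1251] [array([-1.6,  0.5]), array([-0. ,  0.1]), array([-0.5, -0.5])]
[ 0.595 -0.181  0.1  ] tool [ 0.0331 -0.0043  0.1246] [array([-1.7, -0. ]), array([ 0. , -0.4]), array([-0. , -0.3])]
[ 0.561  -0.2619  0.0994] tool [-0.0547 -0.0039  0.1255] [array([-1.2, -1.3]), array([ 0.3, -0.2]), array([ 0.2, -0.4])]
mid [ 0.5822 -0.2121  0.0995] tool [-0.0006 -0.004   0.1253] len 0.10825027925226255 ang stand -23.076642634886536 dir in tool [ 1.     -0.0025 -0.0035]
cap0 [ 0.0539 -0.0028  0.1253]
cap3 [-0.056  -0.0027  0.1253]
handle edges [ 0.0021 -0.0081  0.0983]
 [0.0021 0.0031 0.0983]
h ends [-0.0218 -0.0022  0.0983]
 [ 0.0172 -0.0022  0.0983]
```

```bash
python3 -m jog '[[[-0.05,-0.15,0.6],[0,0,0],0.45],[[0,0,1],[0,0,0],0.45],[[0,0,1],[0,0,0],0.45],[[0,0,1],[0,0,0],0.45],[[0,0,1],[0,0,0],0.45],[[0,0,1],[0,0,0],0.45],[[0,0,1],[0,0,0],0.45],[[0,0,0],[0,0,0],0.45]]'
python3 -m jog '[[[0,0,0],[0,0,0],0],[[0,0,0],[0,0,0],0],[[0,0,0],[0,0,0],0],[[0,0,0],[0,0,0],0],[[0,0,0],[0,0,0],0],[[0,0,0],[0,0,0],0]]' 30
```

```text
time: 17.0
tcp_pos: [0.5853, -0.2132, 0.0911]
tool_rot: [2.535, -0.0, 1.165]
force: [-0.5, -0.5, -0.9]
opening: 0.449
grasp_force: 0.0
time: 17.75
tcp_pos: [0.5859, -0.2135, 0.0944]
tool_rot: [2.53, 0.0, 1.165]
force: [-5.0, 1.6, 5.3]
opening: 0.125
grasp_force: 30.0
```

```bash
python3 -m jog '[[[0,0,-0.3],[0,0,0],0],[[0,0,-0.6],[0,0,0],0],[[0,0,-1],[0,0,0],0],[[0,0,-1],[0,0,0],0],[[0,0,-1],[0,0,0],0],[[0,0,-1],[0,0,0],0],[[0,0,-1],[0,0,0],0],[[0,0,-1],[0,0,0],0]]'
python3 -m jog '[[[0,0,-0.6],[0.5,0,0],0],[[0,0,-0.5],[1,0,0],0],[[0,0,0],[1,0,0],0],[[0,0,0],[1,0,0],0],[[0,0,0],[1,0,0],0],[[0,0,0],[1,0,0],0],[[0,0,0],[1,0,0],0],[[0,0,0],[0.5,0,0],0]]'
```

```text
time: 18.75
tcp_pos: [0.5104, -0.1806, 0.2048]
tool_rot: [2.536, -0.001, 1.165]
force: [0.6, -0.4, -2.7]
opening: 0.126
grasp_force: 30.0
time: 19.75
tcp_pos: [0.5007, -0.1768, 0.2238]
tool_rot: [-3.137, -0.0, 1.164]
force: [-0.0, -1.1, -2.2]
opening: 0.127
grasp_force: 30.0
```

```bash
python3 -m jog '[[[0.9,0.05,0],[0,0,-0.386],0],[[0.9,0.08,0],[0,0,-0.386],0],[[0.9,0.11,0],[0,0,-0.386],0],[[0.88,0.14,0],[0,0,-0.386],0],[[0.88,0.17,0],[0,0,-0.386],0],[[0.87,0.2,0],[0,0,-0.386],0],[[0.86,0.23,0],[0,0,-0.386],0],[[0.86,0.26,0],[0,0,-0.386],0]]'
python3 -m jog '[[[0.85,0.29,0],[0,0,-0.386],0],[[0.84,0.32,0],[0,0,-0.386],0],[[0.83,0.35,0],[0,0,-0.386],0],[[0.82,0.37,0],[0,0,-0.386],0],[[0.8,0.4,0],[0,0,-0.386],0],[[0.79,0.43,0],[0,0,-0.386],0],[[0.78,0.46,0],[0,0,-0.386],0],[[0.76,0.48,0],[0,0,-0.386],0]]'
python3 -m jog '[[[0.74,0.5,0],[0,0,-0.386],0],[[0.72,0.53,0],[0,0,-0.386],0],[[0.7,0.56,0],[0,0,-0.386],0],[[0.68,0.58,0],[0,0,-0.386],0],[[0,0,0],[0,0,0],0],[[0,0,0],[0,0,0],0]]'
```

```text
time: 20.75
tcp_pos: [0.5663, -0.0477, 0.2249]
tool_rot: [3.142, 0.0, 1.436]
force: [0.7, -0.3, -3.2]
opening: 0.128
grasp_force: 30.0
time: 21.75
tcp_pos: [0.6309, 0.0809, 0.2249]
tool_rot: [-3.142, -0.0, 1.706]
force: [-0.3, 0.3, -3.0]
opening: 0.129
grasp_force: 30.0
time: 22.5
tcp_pos: [0.6625, 0.1434, 0.2247]
tool_rot: [-3.141, 0.0, 1.838]
force: [0.9, -0.8, -2.8]
opening: 0.128
grasp_force: 30.0
```

```bash
python3 -m jog '[[[0.19,-0.25,0],[0,0,0],0],[[0,0,0.9],[0,0,0],0],[[0,0,0.9],[0,0,0],0],[[0,0,0.9],[0,0,0],0],[[0,0,0.9],[0,0,0],0],[[0,0,0.9],[0,0,0],0],[[0,0,0],[0,0,0],0],[[0,0,0],[0,0,0],0]]'
python3 - <<'E'
from fit import *
c,im=shot('wrist','w4'); np.save('c_w4.npy',np.r_[c['origin'],c['rotation'].ravel()])
for l in('carrier_new_center','carrier_in_center','pusher_grip'): print(bot.search_frame(l,'wrist')[:2])
cv2.imwrite('pics/w4b.png',cv2.resize(im[:,:,::-1],(800,600),interpolation=cv2.INTER_CUBIC))
E
```

```text
time: 23.5
tcp_pos: [0.6574, 0.146, 0.1354]
tool_rot: [3.14, 0.0, 1.838]
force: [0.3, 0.3, -2.4]
opening: 0.129
grasp_force: 30.0
[{'extent': [247.7, 136.1, 302.2, 349.9], 'conf': 0.8}, {'extent': [2.2, 187.8, 149.1, 242.9], 'conf': 0.18}]
[{'extent': [316.0, 132.9, 371.1, 307.8], 'conf': 0.81}]
[{'extent': [109.8, 134.5, 234.7, 298.5], 'conf': 0.71}]
```

View pics/w4b.png

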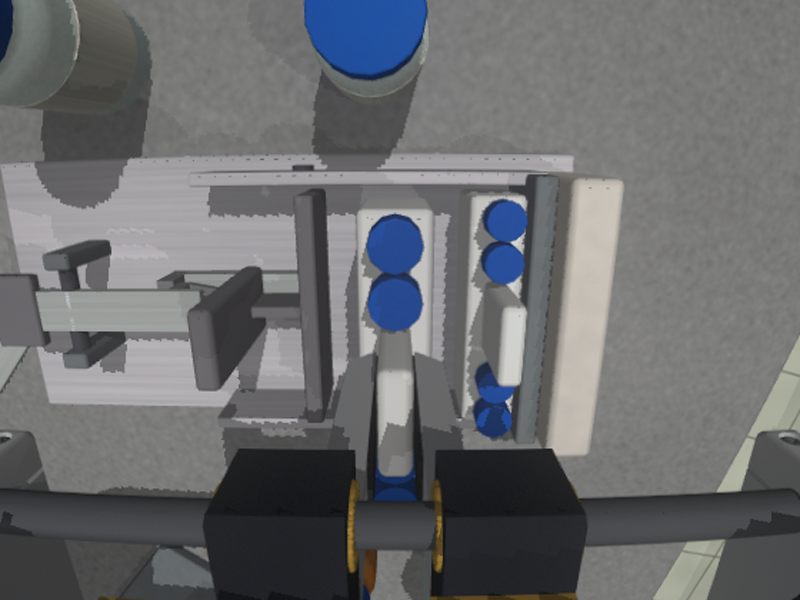

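The wrist view shows the carrier hanging between the pusher plate (310,300) and the first carrier. Its body end is at (395,208) and the upper wall's inner edge is near (395,187).

Run:
```python
from fit import *
W4=ld('c_w4.npy'); s=bot.get_state(); tcp=s['tcp_pos']; yaw=s['tool_rot'][2]-np.pi/2
a=cv2.cvtColor(cv2.imread('pics/w4.png'),cv2.COLOR_BGR2GRAY).astype(float)
a4=cv2.resize(a,(800,600),interpolation=cv2.INTER_CUBIC)
for x in(220,260,350,395,440,470): print(x,a4[150:220:2,x].round().astype(int).tolist())
ex=np.array([np.cos(yaw),np.sin(yaw),0]);ey=np.array([-ex[1],ex[0],0])
def rel(k,z): X=onz(W4,[w(*k)],z)[0]-tcp; return np.array([X@ex,X@ey])
print('wall in',[rel(k,.052) for k in((200,187),(395,187),(500,187))])
for z in(.118,.123,.128): print('end',z,rel((395,208),z), rel((360,208),z), rel((433,209),z))
print('pusher plate front top',rel((327,300),.065),'in body rear top',rel((470,300),.062))
```

```text
220 [119, 120, 121, 141, 146, 131, 161, 160, 158, 160, 139, 109, 164, 164, 163, 166, 165, 161, 94, 103, 101, 102, 102, 102, 103, 101, 101, 104, 103, 102, 103, 104, 100, 140, 167]
260 [117, 114, 125, 150, 132, 147, 158, 162, 160, 164, 121, 123, 168, 163, 163, 164, 162, 142, 94, 101, 100, 105, 102, 102, 102, 101, 101, 101, 101, 100, 101, 103, 96, 154, 165]
350 [74, 74, 84, 94, 98, 98, 99, 100, 101, 103, 94, 160, 167, 164, 165, 164, 156, 110, 97, 97, 99, 100, 101, 102, 99, 100, 99, 98, 99, 98, 101, 100, 142, 161, 162]
395 [118, 118, 143, 156, 160, 162, 162, 161, 164, 150, 98, 166, 178, 178, 179, 178, 168, 119, 110, 109, 112, 113, 114, 115, 118, 121, 121, 122, 123, 136, 174, 169, 73, 53, 67]
440 [116, 116, 144, 155, 161, 163, 161, 160, 163, 151, 98, 161, 175, 178, 179, 177, 170, 117, 95, 96, 98, 100, 101, 102, 101, 101, 99, 99, 100, 100, 99, 106, 121, 162, 162]
470 [115, 115, 141, 155, 141, 162, 163, 160, 163, 155, 101, 155, 168, 171, 179, 178, 166, 116, 96, 92, 84, 105, 110, 103, 99, 107, 112, 111, 113, 116, 116, 118, 119, 122, 126]
wall in [array([-0.1023,  0.068 ]), array([0.0009, 0.0672]), array([0.056 , 0.0674])]
end 0.118 [0.0007 0.0634] [-0.0131  0.0634] [0.0158 0.063 ]
end 0.123 [0.0007 0.0639] [-0.0128  0.0639] [0.0154 0.0636]
end 0.128 [0.0007 0.0645] [-0.0125  0.0645] [0.015  0.0641]
pusher plate front top [-0.0351  0.0094] in body rear top [0.0412 0.0085]
```

```bash
python3 -m jog '[[[0.04,0,0.4],[0,0,0],0],[[0,0,0.5],[0,0,0],0],[[0,0,0.5],[0,0,0],0],[[0,0,0.5],[0,0,0],0],[[0,0,0.3],[0,0,0],0],[[0,0,0.2],[0,0,0],0],[[0,0,0],[0,0,0],0]]'
python3 -m jog '[[[0,0,0.1],[0,0,0],0],[[0,0,0.1],[0,0,0],0],[[0,0,0.1],[0,0,0],0],[[0,0,0],[0,0,0],0]]'
python3 -m jog '[[[0,0,0.1],[0,0,0],0],[[0,0,0.1],[0,0,0],0],[[0,0,0],[0,0,0],0]]'
```

```text
time: 24.58
tcp_pos: [0.6565, 0.1467, 0.0866]
tool_rot: [-3.141, -0.0, 1.838]
force: [0.2, 0.1, -2.2]
opening: 0.127
grasp_force: 30.0
time: 25.08
tcp_pos: [0.6564, 0.1467, 0.0806]
tool_rot: [-3.141, -0.0, 1.838]
force: [0.4, -0.4, -3.4]
opening: 0.122
grasp_force: 30.0
time: 25.45
tcp_pos: [0.6564, 0.1467, 0.0766]
tool_rot: [-3.141, -0.0, 1.838]
force: [0.5, 0.4, -3.5]
opening: 0.124
grasp_force: 30.0
```

```bash
python3 -m jog '[[[0,0,0.1],[0,0,0],0],[[0,0,0],[0,0,0],0]]'
python3 -m jog '[[[0,0,0.1],[0,0,0],0],[[0,0,0],[0,0,0],0]]'
```

```text
time: 25.7
tcp_pos: [0.6565, 0.1467, 0.0747]
tool_rot: [-3.141, -0.0, 1.838]
force: [0.1, 0.2, -3.8]
opening: 0.123
grasp_force: 30.0
time: 25.95
tcp_pos: [0.6564, 0.1467, 0.0726]
tool_rot: [-3.141, -0.0, 1.838]
force: [-0.8, -0.1, -3.5]
opening: 0.126
grasp_force: 30.0
```

```bash
python3 -m jog '[[[0,0,0.08],[0,0,0],0],[[0,0,0],[0,0,0],0]]'
python3 -m jog '[[[0,0,0.08],[0,0,0],0],[[0,0,0],[0,0,0],0]]'
```

```text
time: 26.2
tcp_pos: [0.6565, 0.1468, 0.0711]
tool_rot: [-3.141, -0.0, 1.838]
force: [-0.4, 0.3, -3.2]
opening: 0.128
grasp_force: 30.0
time: 26.45
tcp_pos: [0.6565, 0.1467, 0.0695]
tool_rot: [-3.141, -0.0, 1.838]
force: [-0.2, -0.4, -3.1]
opening: 0.122
grasp_force: 30.0
```

```bash
python3 -m jog '[[[0,0,0.08],[0,0,0],0],[[0,0,0],[0,0,0],0]]'
python3 -m jog '[[[0,0,0.08],[0,0,0],0],[[0,0,0],[0,0,0],0]]'
```

```text
time: 26.7
tcp_pos: [0.6567, 0.1468, 0.0681]
tool_rot: [3.142, -0.0, 1.838]
force: [0.2, -0.0, -2.6]
opening: 0.123
grasp_force: 30.0
time: 26.95
tcp_pos: [0.6568, 0.1468, 0.0679]
tool_rot: [3.141, 0.0, 1.838]
force: [-3.1, 0.2, 6.3]
opening: 0.128
grasp_force: 30.0
```

```bash
python3 -m jog '[[[0,0,-0.04],[0,0,0],0],[[0,0,0],[0,0,0],0.2],[[0,0,0],[0,0,0],0.4],[[0,0,0],[0,0,0],0.4],[[0,0,0],[0,0,0],0.4],[[0,0,0],[0,0,0],0.4],[[0,0,0],[0,0,0],0.4]]'
python3 -m jog '[[[0,0,-0.5],[0,0,0],0.4],[[0,0,-1],[0,0,0],0.4],[[0,0,-1],[0,0,0],0.4],[[0,0,-1],[0,0,0],0.4],[[0,0,-1],[0,0,0],0.4],[[0,0,-1],[0,0,0],0.4],[[0,0,-1],[0,0,0],0.4],[[0,0,0],[0,0,0],0.4]]'
python3 - <<'E'
from fit import *
c,im=shot('wrist','w5'); np.save('c_w5.npy',np.r_[c['origin'],c['rotation'].ravel()])
for l in('carrier_new_center','carrier_in_center','pusher_grip'): print(bot.search_frame(l,'wrist')[:2])
cv2.imwrite('pics/w5b.png',cv2.resize(im[:,:,::-1],(800,600),interpolation=cv2.INTER_CUBIC))
E
```

```text
time: 27.82
tcp_pos: [0.6567, 0.1468, 0.0673]
tool_rot: [3.142, 0.0, 1.838]
force: [0.3, -0.9, 1.4]
opening: 0.398
grasp_force: 0.0
time: 28.82
tcp_pos: [0.6582, 0.1469, 0.2003]
tool_rot: [3.137, 0.001, 1.838]
force: [-0.3, 1.1, -0.0]
opening: 0.402
grasp_force: 0.0
[{'extent': [257.6, 125.7, 290.5, 269.9], 'conf': 0.73}]
[{'extent': [308.7, 126.8, 352.0, 265.1], 'conf': 0.71}, {'extent': [36.2, 106.4, 396.1, 282.4], 'conf': 0.5}]
[{'extent': [137.9, 130.0, 239.1, 255.3], 'conf': 0.91}]
```

View pics/w5b.png

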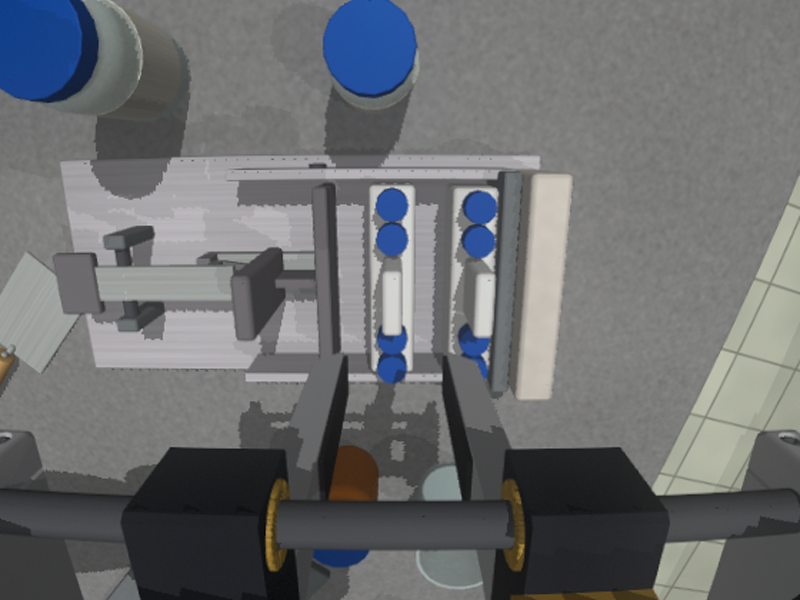

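The carrier stands upright in the lane, in line with the first one, and the pusher is still held (plate at column 325). Next I press the catch pad.

```bash
python3 -m jog '[[[0,-0.8,0],[0,0,0],0],[[0,-1,0],[0,0,0],0],[[0,-1,0],[0,0,0],0],[[0,-1,0],[0,0,0],0],[[0,-1,0],[0,0,0],0],[[0,-1,0],[0,0,0],0],[[0,-1,0],[0,0,0],0],[[0,-1,0],[0,0,0],0]]'
python3 -m jog '[[[0,-1,0],[0,0,0],0],[[0,-1,0],[0,0,0],0],[[0,-1,0],[0,0,0],0],[[0,-0.45,0],[0,0,0],0],[[0,0,1],[0,0,0],0],[[0,0,1],[0,0,0],0],[[0,0,1],[0,0,0],0],[[0,0,1],[0,0,0],0]]'
python3 -m jog '[[[0,0,1],[0,0,0],0],[[0,0,1],[0,0,0],0],[[0,0,0.6],[0,0,0],0],[[0,0,0],[0,0,0],0]]'
python3 - <<'E'
from fit import *
t=bot.get_state()['tcp_pos']; print(t-np.array([.4425,.0873,.056]), np.array([.9645,.264])@(t[:2]-[.4425,.0873]))
E
```

```text
time: 30.02
tcp_pos: [0.5047, 0.1053, 0.1961]
tool_rot: [-3.139, -0.001, 1.838]
force: [0.4, 0.6, -0.4]
opening: 0.005
grasp_force: 0.0
time: 31.02
tcp_pos: [0.4397, 0.0873, 0.1163]
tool_rot: [-3.141, -0.0, 1.838]
force: [-0.7, 0.0, 0.5]
opening: 0.005
grasp_force: 0.0
time: 31.52
tcp_pos: [0.4388, 0.0873, 0.0643]
tool_rot: [-3.139, -0.001, 1.838]
force: [0.3, -0.4, -0.2]
opening: 0.003
grasp_force: 0.0
[-0.0037 -0.      0.0083] -0.003577797651657177
```

```bash
python3 -m jog '[[[0,0.1,0.3],[0,0,0],0],[[0,0,0.15],[0,0,0],0],[[0,0,0.15],[0,0,0],0],[[0,0,0.1],[0,0,0],0],[[0,0,0.1],[0,0,0],0],[[0,0,0],[0,0,0],0]]'
```

```text
time: 32.28
tcp_pos: [0.4415, 0.0877, 0.0496]
tool_rot: [-3.141, 0.0, 1.838]
force: [-3.0, -1.5, 4.5]
opening: 0.004
grasp_force: 2.4
```

```bash
python3 -m jog '[[[0,0,0.08],[0,0,0],0],[[0,0,0.06],[0,0,0],0],[[0,0,0],[0,0,0],0],[[0,0,0],[0,0,0],0],[[0,0,0],[0,0,0],0],[[0,0,0],[0,0,0],0],[[0,0,0],[0,0,0],0],[[0,0,0],[0,0,0],0]]'
python3 - <<'E'
from fit import *
bot.camera('top');print(bot.search_frame('pusher_grip','top')[:1],bot.search_frame('carrier_new_center','top')[:3])
E
```

```text
time: 33.28
tcp_pos: [0.4415, 0.0877, 0.0466]
tool_rot: [-3.141, 0.0, 1.838]
force: [-2.4, -0.3, 4.6]
opening: 0.004
grasp_force: 3.0
[{'extent': [189.2, 163.4, 240.4, 211.9], 'conf': 0.8}] [{'extent': [386.4, 309.1, 447.7, 363.1], 'conf': 0.89}, {'extent': [184.4, 154.6, 238.5, 179.1], 'conf': 0.83}]
```

```bash
python3 -m jog '[[[0,0,-0.4],[0,0,0],0],[[0,0,-1],[0,0,0],0],[[0,0,-1],[0,0,0],0],[[0,0,-1],[0,0,0],0],[[0,0,-1],[0,0,0],0],[[0,0,-1],[0,0,0],0],[[0,0,-1],[0,0,0],0],[[0,0,-1],[0,0,0],0]]'
python3 -m jog '[[[0,0.5,0],[0,0,0],0],[[0,1,0],[0,0,0],0],[[0,1,0],[0,0,0],0],[[0,1,0],[0,0,0],0],[[0,1,0],[0,0,0],0],[[0,1,0],[0,0,0],0],[[0,0.5,0],[0,0,0],0],[[0,0,0],[0,0,0],0]]'
python3 - <<'E'
from fit import *
c,im=shot('wrist','w6')
ex=np.array([np.cos(.267),np.sin(.267),0]);F=np.array([.7235,.1655,0])
for n,d,z in(('tab',.105,.114),('plate',.065,.065),('new handle',.045,.108),('in handle',.015,.108)): print(n,proj(c,[F-ex*d+[0,0,z]])/.7)
cv2.imwrite('pics/w6b.png',cv2.resize(im[:,:,::-1],(800,600),interpolation=cv2.INTER_CUBIC))
E
```

```text
time: 34.42
tcp_pos: [0.4418, 0.0881, 0.1952]
tool_rot: [3.14, -0.0, 1.838]
force: [0.1, -0.3, 0.2]
opening: -0.001
grasp_force: 0.0
time: 35.42
tcp_pos: [0.5573, 0.1197, 0.1935]
tool_rot: [-3.14, -0.0, 1.839]
force: [-0.9, 0.3, -0.0]
opening: 0.006
grasp_force: 0.0
tab [[514.5278 310.9077]]
plate [[557.6217 287.7247]]
new handle [[615.1165 307.6598]]
in handle [[664.8164 307.6506]]
```

View pics/w6b.png

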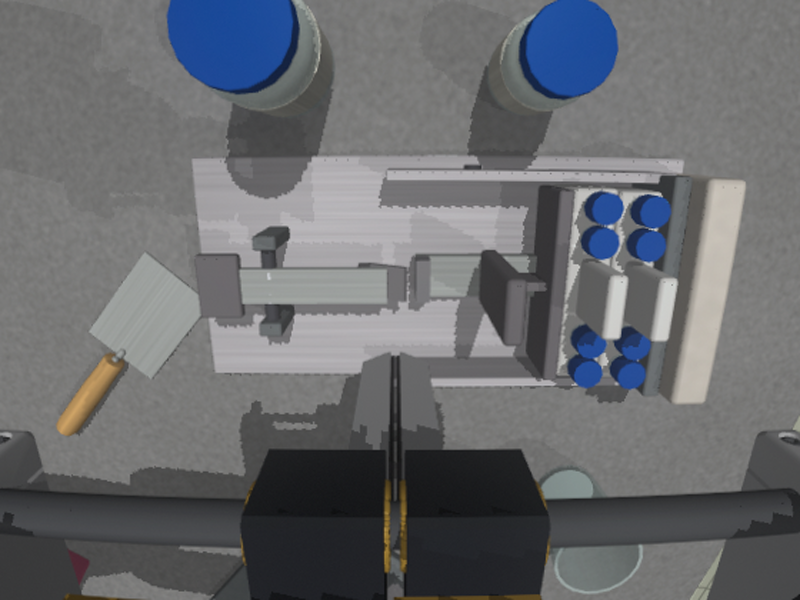

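The pusher has closed on both upright carriers. The handles are at (616,305) and (665,308) against predictions of (615,308) and (665,308), and the tab is at (514,310) as predicted. The robot is clear, so I hand in.

```bash
python3 -c "
from workcell import bot
print(bot.sign_off())"
```

```text
the job is handed in; nothing more can be done
None
```

The job is done and handed in: the four-tube carrier is loaded upright in the lane, and the pusher closed by itself on both carriers at the front stop. The last wrist picture shows the handles and pusher tab at their predicted pixel positions, but the sign-off call gave no verdict.

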